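# Hang a second glaze test tile on the hook

## Robot

A 7-joint arm with a two-finger parallel gripper is mounted at the origin on the work surface. World frame = base frame: x ahead of the robot, y to its left, z up, the work surface at z = 0. Lengths are in m, angles in rad, forces in N, time in s.
With the tool pointing down it reaches from about 0.425 to 0.8 m from the base axis. Payload 8.3 kg.
Tool frame: the origin (TCP) lies at the very end of the fingers, on their centre line; the grasp point (between the pads) lies 19 mm behind it (r.pinch_z is the z of the grasp point in the tool frame, in m); z points along the fingers, y is the line along which they close (so a half turn about z gives the same grasp; the last joint's range is limited). The gripper opens to 85 mm and grips with 20 to 120 N. Pads are 22 mm wide; open, the fingers measure 114 mm over their backs; the gripper's body (76 mm by 85 mm) begins 54 mm behind the grasp point. The pads swing forward as they close: fully open they stand 13 mm farther back than shut.
Start: joints at [-1.192, 0.383, 0.016, 1.37, -0.006, 1.388, -0.046], TCP at [0.267, 0.565, 0.208] pointing down, gripper open.
Joint ranges: [-2.95, 2.95], [-0.25, 2.06], [-1.52, 1.56], [0.18, 2.33], [-1.44, 4.58], [0.02, 2.06], [-3.01, 3.01]. Speed limits (rad/s): [2.39, 2.39, 3.01, 3.01, 3.14, 3.14, 3.14].

## Interface

Orientations are given as a unit quaternion [x, y, z, w].
In Python, from station import r, optics gives the robot as it stands.
- The arm moves only by the tool jog_arm, never from a script. Its argument "rows" is a list of rows, each a list of 3 entries, a list of its own where there are three numbers: the opening, from 0 (shut) to 1 (fully open), then the shift along the tool's x, y, z in mm, then the turn, a rotation vector about the tool's x, y, z in degrees. In form: [[grip, [tx, ty, tz], [wx, wy, wz]], ...]. A call has 1 to 20 rows; each row is the pose to reach, as a shift and turn from the pose commanded when the call began, along the tool's axes at that moment; what a row does not reach only later rows make up. A row lasts 1/8 s, in which the tool goes at most 62.5 mm and 10.7 degrees, less where a joint would pass 70% of its speed; a pose out of reach is approached as far as the arm can. A call with a gripper value outside its range is refused whole. The fingers move at their own pace and stop on an object; the grip force is fixed at half the most. Time passes only in rows, so rows that repeat a pose let the fingers close. It gives the time, the measured TCP pose, the force, the opening and the grip force at its end, in the units of the state.
- r.state(): the state, without advancing time (a new reading comes with each control period).
- optics.grab_frame(name): name is "scene" or "side" or "wrist"; returns a dict with "image" (420x560x3 uint8, red, green, blue), "depth" (420x560 float32, m along the optical axis (not along the pixel's ray), 0 where there is no reading), "vfov" (degrees; the focal length in pixels is half the picture's height over the tangent of half this angle, whatever the lens; pixels are square), "cx", "cy" (the principal point, pixels), "R" (3x3) and "t" (3): a world point X has camera coordinates R X + t; the wrist camera has in their place "tool_from_camera" (4x4, takes a point from camera to tool coordinates, whose origin is the TCP and whose axes are the flange's). Camera axes: x right, y down, z forward; pixel columns grow to the right and rows downward; lengths in m; the calibration is good to about 2 mm. A picture is of the moment at which its call begins: read the wrist's pose just before it.
- r.job_done(): hands the job in; it is judged then, once.
Trained networks look in the newest picture that a camera, given by its name, has taken for a name from the list of things; names that differ only in an ending like _2 or _b are one class to them, and where a whole thing is asked for, a point or a joint stands for the part that bears it (a point fixed in the world has none). Each returns a list of dicts, best first, with "score" (0 to 1); they miss things now and then, are a little off and sometimes report something else, mostly with a low value. They report only what shows in the picture. A call takes as long as a camera call. They do not tell look-alikes from the thing itself.
- optics.outline_of(camera, name): "pixels" (420x560 bool, what is visible of it) and "at" ([column, row] in pixels, amid what is visible of it).
The state is a dict: "t": time; "joints": joint angles; "qvel": joint speeds; "effort": joint torques, N m; "ee_pos": TCP position; "tool_rot": TCP orientation; "contact_force": force on the tool from outside, world axes, zero at the start; "moment": the same for the moment, N m; "opening": finger opening in m; "gripper_force": force on a finger pad.
Only numpy, scipy, OpenCV 4.12 (cv2) and the standard library are available. Lean on these libraries where they do the work, as an engineer would, in place of code of your own. Each camera call takes 0.05 s, during which the arm holds its last target. There are 200 camera calls.

## Task

Lift the widest test tile out of the wooden rack and hang it by its eye on the hook arm, in front of the small tile that already hangs there. With the new tile, gently slide the small one back along the arm until it meets the cork disc of the sprung stop, press the pair two or three millimetres into the spring so that you feel it push back, and leave both hanging flat against each other. The tiles are brittle: no hard presses or knocks, do not touch the hanging tile with the gripper, do not lift it off the arm, and disturb nothing else.

Things in the scene. Friction and masses are not known exactly. Their poses are not given: they have to be found in the camera images.
- wide_tile: The tile to hang, widest and tallest of the three in the rack (any slot): upright flat ceramic, 54 mm wide (x), 8 thick (y), 100 tall (z), about 90 g, same front and back. A round through eye, 26 mm diameter, is centred 27 mm below its top. Gripped across its width near the top, the fingers pass either side of the small hanging tile. Origin: middle of its bottom edge.
- wide_tile_eye (a point): Centre of the wide tile's eye, 73 mm above its bottom edge; axes as the tile's (y runs through the eye).
- hung_tile: The small tile already hanging on the hook arm: 34 mm wide (x), 8 mm thick (y), 90 mm tall (z), about 60 g, with an eye of 24 mm diameter centred 22 mm below its top. Origin: middle of its bottom edge. Hangs 75 to 105 mm out from the post and slides on the arm against its own friction (under 1.5 N).
- hung_tile_eye (a point): Centre of the small hanging tile's eye, 68 mm above its bottom edge; axes as the tile's.
- stand: Fixed steel hook stand: base 120 x 120 x 14 mm, 8 mm post at its centre, and from the post's top a level round arm 8 mm thick along the stand's +y, with an upturned tip. The tiles' stop on the arm is a 26 mm cork disc on a stiff spring (2 N per mm, 11 mm travel); its face lies 30 to 56 mm out from the post, differs each time, is not measured: feel for it. Origin: centre of the underside.
- arm (a point): Where the arm's centre line meets the post's axis, 190 mm above the table; axes as the stand's: y runs out along the arm to the tip, z up. Post and arm top out 4 mm above it. A hanging wide tile has its eye centre 9 mm below this line, a hanging small tile 8 mm below.
- hook_tip (a point): On the arm's centre line at its outer end, 150 mm out from the post. The upturned tip, 8 mm thick, rises here to 13 mm above the centre line (9 mm above the arm's top); the arm's underside is 4 mm below the line, and its end face 4 mm beyond this point.
- rack: Fixed wooden rack 90 x 150 x 30 mm with three slots across it (along its x), 45 mm apart along its y, each 10.6 mm wide and 20 mm deep, floor 10 mm above the table; one tile stands loosely upright in each. Origin: centre of the underside.
- slim_tile: Another tile in the rack, 34 mm wide, 8 mm thick, 80 mm tall; leave alone. Origin: middle of its bottom edge.
- short_tile: Another tile in the rack, 42 mm wide, 8 mm thick, 70 mm tall; leave alone. Origin: middle of its bottom edge.
- bowl_a: Clay bowl upside down, 106 mm across, 60 mm high; leave alone. Origin: centre of the underside.
- bowl_b: A second such bowl, leave alone.
- glaze_jar: White jar 64 mm across, 70 mm tall; leave alone. Origin: centre of the underside.
- brush: Brush lying on the table, leave alone.
- tub: Open white plastic tub 100 mm across, 100 mm tall; leave alone. Origin: centre of the underside.
There are look-alikes about, which are no part of the job. Leave any blue or green look-alike of the stand alone.

How it is judged:
By the outcome, as a careful person would: the job done as asked, in the order asked, and still so for the second after the job is handed in, with the robot touching nothing.
It also fails if it takes over 58 s, if anything falls off the work surface, if the arm or the gripper's body presses on something with over 40 N, if the wrist force passes 120 N, or if a joint passes its speed limit or range.

## Working session

There is one attempt and no reset: what is moved stays moved. The work goes in short steps, Python scripts to look and compute and a tool call to move; the robot and the scene stay as the last step left them, time stands still between calls to the robot, and variables do not carry over. Pictures are saved under pics/ and viewed, at most 10 in all, crops included, and the job is handed in when it is done.

Besides the shell and the picture viewer there is one more tool, called after ">>>" as name([rows], argument=value, ...), one row to a line, values as JSON. jog_arm: Moves the arm, as the interface text tells. Its arguments: {"type":"object","properties":{"rows":{"type":"array","items":{"type":"array"}}},"required":["rows"]}

```bash
ls; mkdir -p pics; cat > h.py <<'E'
import numpy as np, cv2
from station import r, optics
from scipy.spatial.transform import Rotation as Ro
def pts(f, mask=None):
    d=f["depth"]; h,w=d.shape
    fl=h/2/np.tan(np.radians(f["vfov"])/2)
    v,u=np.nonzero((d>0)&(np.ones_like(d,bool) if mask is None else mask))
    z=d[v,u]; c=np.stack([(u-f["cx"])*z/fl,(v-f["cy"])*z/fl,z],1)
    if "R" in f: return (c-np.array(f["t"]))@np.array(f["R"]),u,v
    T=np.array(f["tool_from_camera"]); c=c@T[:3,:3].T+T[:3,3]
    s=f["state"]; return Ro.from_quat(s["tool_rot"]).apply(c)+np.array(s["ee_pos"]),u,v
def grab(n):
    s=r.state(); f=optics.grab_frame(n); f["state"]=s; return f
def save(f,name,crop=None,k=1):
    im=f["image"][...,::-1]
    if crop: im=im[crop[1]:crop[3],crop[0]:crop[2]]
    cv2.imwrite("pics/"+name+".png",cv2.resize(im,None,fx=k,fy=k,interpolation=cv2.INTER_CUBIC))
E
python3 - <<'E'
from h import *
s=r.state(); print({k:np.round(v,4) for k,v in s.items()}, r.pinch_z)
ims=[]
for c in ["scene","side"]:
    f=grab(c); save(f,c+"0",k=1.4); print(c,f["vfov"],f["cx"],f["cy"], np.round(-np.array(f["R"]).T@f["t"],3))
    for n in ["wide_tile","hung_tile","stand","rack","slim_tile","short_tile","wide_tile_eye","hung_tile_eye"]:
        for o in optics.outline_of(c,n)[:3]:
            P,u,v=pts(f,o["pixels"])
            if len(P)==0: continue
            print(n,round(o["score"],2),np.round(o["at"]),len(P),np.round(np.median(P,0),3),np.round(np.percentile(P,3,axis=0),3),np.round(np.percentile(P,97,axis=0),3))
E
```

```text
pics
{'t': np.float64(0.0), 'joints': array([-1.1919,  0.3843,  0.0163,  1.3712, -0.0063,  1.3882, -0.0465]), 'qvel': array([ 0.0014, -0.0011, -0.0002, -0.0006, -0.0009,  0.0019, -0.001 ]), 'effort': array([ 1.10000e-03, -6.27600e+01,  8.44700e-01, -3.71829e+01,
        1.65000e-02,  1.47000e-02,  0.00000e+00]), 'ee_pos': array([0.267 , 0.5645, 0.2068]), 'tool_rot': array([ 2.191e-01,  9.757e-01, -1.000e-03, -2.000e-04]), 'contact_force': array([-0.101 ,  0.7039, -0.0484]), 'moment': array([ 0.0509,  0.0631, -0.0057]), 'gripper_force': np.float64(0.0), 'opening': np.float64(0.0854)} -0.0187
scene 42.98349445765168 278.8418682901713 213.8979748869788 [1.052 0.795 1.071]
wide_tile 0.9 [342. 316.] 507 [0.564 0.168 0.071] [0.537 0.16  0.031] [0.589 0.172 0.111]
wide_tile 0.56 [267. 218.] 325 [ 0.615 -0.127  0.161] [ 0.595 -0.138  0.115] [ 0.628 -0.119  0.205]
hung_tile 0.8 [269. 221.] 320 [ 0.614 -0.127  0.159] [ 0.593 -0.217  0.072] [ 0.628 -0.12   0.205]
hung_tile 0.6 [351. 333.] 272 [0.568 0.212 0.058] [0.548 0.205 0.032] [0.588 0.216 0.082]
stand 0.97 [325. 198.] 1284 [ 0.351 -0.267 
[... 1243 characters left out ...]
.135 0.002] [0.597 0.283 0.034]
rack 0.22 [218. 186.] 309 [0.563 0.164 0.065] [0.536 0.159 0.027] [0.603 0.201 0.111]
slim_tile 0.48 [201. 177.] 103 [0.567 0.255 0.065] [0.555 0.249 0.   ] [0.661 0.379 0.091]
slim_tile 0.25 [224. 234.] 578 [ 0.415 -0.048  0.043] [ 0.396 -0.065 -0.   ] [0.48  0.028 0.072]
short_tile 0.57 [203. 185.] 56 [0.552 0.211 0.061] [0.547 0.204 0.039] [0.562 0.219 0.08 ]
wide_tile_eye 0.73 [215. 187.] 346 [0.565 0.165 0.064] [0.536 0.159 0.   ] [0.684 0.306 0.111]
hung_tile_eye 0.48 [289. 186.] 248 [ 0.609 -0.129  0.156] [ 0.594 -0.135  0.114] [ 0.627 -0.12   0.204]
hung_tile_eye 0.25 [309. 240.] 1055 [ 0.586 -0.22   0.014] [ 0.529 -0.281  0.006] [ 0.642 -0.155  0.186]
```

View pics/scene0.png

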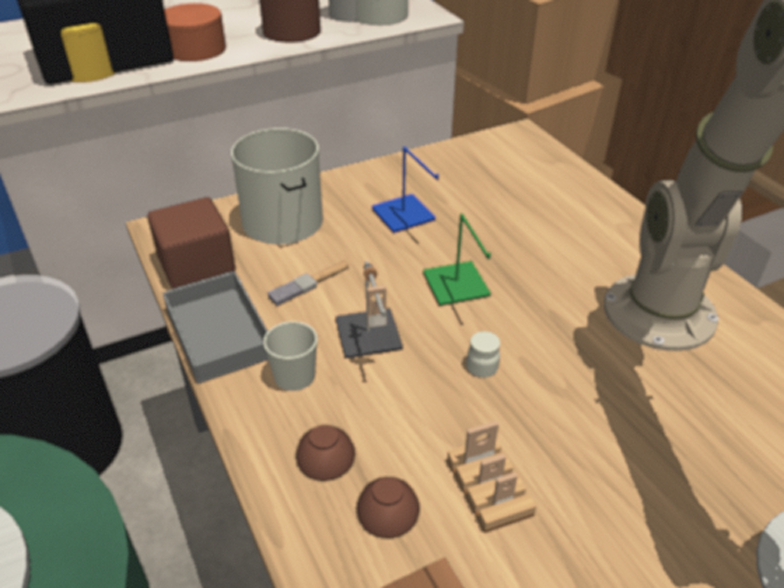

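View pics/side0.png

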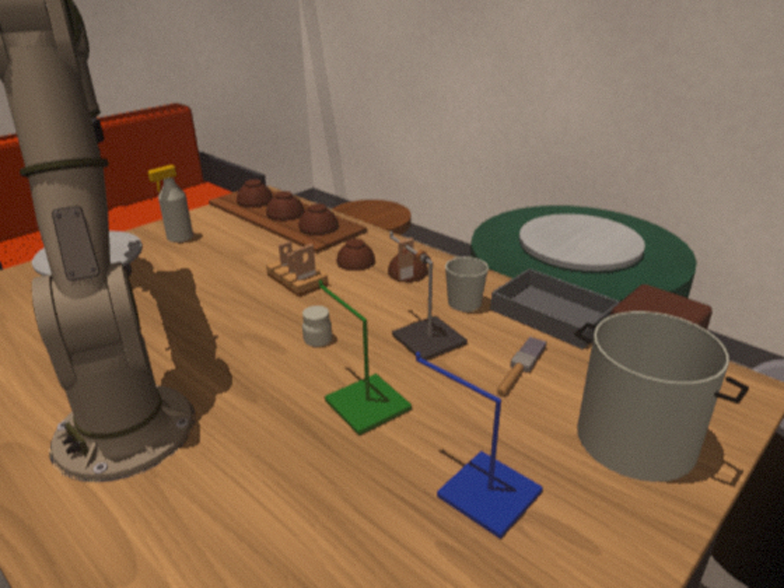

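The scene view shows the steel stand at about (370,330) in the picture, with the small tile hanging at (375,305). The blue and green stands are decoys. The rack is at (490,480), with the wide tile in the slot nearest the back at (480,443). The side view agrees: rack at (297,268), steel stand at (430,335). Next I'll measure the yaws.

```bash
python3 - <<'E'
from h import *
for c in ["scene","side"]:
    f=grab(c); P,u,v=pts(f)
    def box(lo,hi): return P[np.all((P>lo)&(P<hi),axis=1)]
    B=box([.5,-.31,.010],[.68,-.12,.018])
    rc=cv2.minAreaRect((B[:,:2]*1000).astype(np.float32)); print(c,"base",rc,len(B))
    B=box([.55,-.25,.03],[.62,-.17,.17]); print("post",len(B),np.round(np.median(B,0),4))
    A=box([.54,-.24,.183],[.68,-.03,.215])
    A=A[np.argsort(A[:,1])]
    print("arm",len(A)); print(np.round(A[::max(1,len(A)//25)],3).tolist())
    H=box([.58,-.16,.11],[.65,-.09,.21]); print("hung",len(H),np.round(H.mean(0),4),np.round(cv2.minAreaRect((H[:,:2]*1000).astype(np.float32)),0) if 0 else cv2.minAreaRect((H[:,:2]*1000).astype(np.float32)))
    W=box([.52,.14,.045],[.61,.19,.12])
    # face fit
    n=np.linalg.svd(W-W.mean(0))[2]; print("wide",len(W),np.round(W.mean(0),4),W.min(0),W.max(0),"normal",np.round(n[2],3), cv2.minAreaRect((W[:,:2]*1000).astype(np.float32)))
    B=box([.48,.1,.022],[.65,.32,.036]); print("rack",cv2.minAreaRect((B[:,:2]*1000).astype(np.float32)),len(B))
E
```

```text
scene base ((589.8008422851562, -215.44561767578125), (127.01854705810547, 119.77545928955078), 76.01570892333984) 954
post 41 [ 0.5918 -0.2165  0.1028]
arm 261
[[0.584, -0.223, 0.189], [0.59, -0.204, 0.197], [0.589, -0.194, 0.201], [0.6, -0.19, 0.201], [0.596, -0.186, 0.196], [0.603, -0.183, 0.198], [0.606, -0.182, 0.203], [0.593, -0.18, 0.195], [0.6, -0.178, 0.193], [0.601, -0.175, 0.189], [0.602, -0.162, 0.192], [0.609, -0.147, 0.192], [0.607, -0.133, 0.202], [0.603, -0.13, 0.203], [0.607, -0.129, 0.196], [0.627, -0.128, 0.201], [0.63, -0.127, 0.206], [0.6, -0.125, 0.192], [0.614, -0.124, 0.195], [0.595, -0.123, 0.189], [0.613, -0.121, 0.194], [0.6, -0.12, 0.183], [0.616, -0.11, 0.193], [0.621, -0.099, 0.191], [0.622, -0.087, 0.195], [0.629, -0.072, 0.196], [0.626, -0.068, 0.202]]
hung 362 [ 0.6135 -0.1256  0.1649] ((611.8228149414062, -124.05369567871094), (34.68041229248047, 63.88884735107422), 9.284353256225586)
wide 425 [0.5639 0.1673 0.0815] [0.53457602 0.15655906 0.04513457] [0.59043043 0.17467331 0.11352278] normal [-0.123 -0.992 -0.023] ((562.458984375, 165.91360473632812)
[... 778 characters left out ...]
.205], [0.608, -0.128, 0.196], [0.618, -0.127, 0.195], [0.624, -0.126, 0.203], [0.603, -0.125, 0.203], [0.6, -0.124, 0.204], [0.613, -0.103, 0.193], [0.619, -0.089, 0.19], [0.622, -0.078, 0.192], [0.628, -0.072, 0.198]]
hung 270 [ 0.609  -0.1292  0.1621] ((611.1067504882812, -126.97071075439453), (66.72635650634766, 30.778696060180664), 53.40702438354492)
wide 235 [0.5612 0.1651 0.0794] [0.53354883 0.15661046 0.0453162 ] [0.58992868 0.17855063 0.1117797 ] normal [-0.102 -0.995  0.013] ((561.9468383789062, 166.78330993652344), (19.511661529541016, 56.475887298583984), 84.8501968383789)
rack ((567.0396118164062, 211.13735961914062), (159.2142791748047, 93.12828063964844), 84.3627700805664) 352
```

```bash
cat >> h.py <<'E'
def to(x,y,z,yaw):
    """shift (mm) and turn (deg) in tool axes to TCP target, tool down, tool-y at world yaw deg"""
    s=r.state(); R0=Ro.from_quat(s["tool_rot"])
    yv=np.array([np.cos(np.radians(yaw)),np.sin(np.radians(yaw)),0]); zv=np.array([0,0,-1.]); xv=np.cross(yv,zv)
    R1=Ro.from_matrix(np.stack([xv,yv,zv],1))
    print("shift",np.round(R0.inv().apply(np.array([x,y,z])-s["ee_pos"])*1000,1),"turn",np.round(np.degrees((R0.inv()*R1).as_rotvec()),2))
E
python3 - <<'E'
from h import *
to(.5625,.1665,.20,-6)
E
```

```text
shift [-437.3 -234.     7.9] turn [-0.   -0.   70.69]
```

>>> jog_arm([
  [1,[-40,-21,1],[0,0,6]],
  [1,[-80,-43,1],[0,0,13]],
  [1,[-120,-64,2],[0,0,20]],
  [1,[-160,-86,3],[0,0,26]],
  [1,[-200,-107,4],[0,0,33]],
  [1,[-240,-128,5],[0,0,39]],
  [1,[-280,-150,5],[0,0,46]],
  [1,[-320,-171,6],[0,0,52]],
  [1,[-360,-193,7],[0,0,59]],
  [1,[-400,-214,7],[0,0,65]],
  [1,[-437,-234,8],[0,0,70.7]],
  [1,[-437,-234,8],[0,0,70.7]],
  [1,[-437,-234,8],[0,0,70.7]],
])

```text
t: 2.62
ee_pos: [0.5619, 0.1673, 0.1998]
tool_rot: [0.743, 0.669, -0.0, -0.0]
contact_force: [-0.4, 0.5, -0.2]
opening: 0.0856
gripper_force: 0.0
```

```bash
python3 - <<'E'
from h import *
f=grab("wrist"); save(f,"w1"); s=f["state"]; print(s["t"],np.round(s["ee_pos"],4),np.round(s["tool_rot"],4),np.round(s["contact_force"],2))
P,u,v=pts(f)
W=P[np.all((P>[.52,.14,.104])&(P<[.61,.19,.12]),axis=1)]
print(len(W),np.round(np.median(W,0),4),cv2.minAreaRect((W[:,:2]*1000).astype(np.float32)))
for o in optics.outline_of("wrist","wide_tile")[:2]:
    Q,_,_=pts(f,o["pixels"]); Q=Q[Q[:,2]>.1]; print(o["score"],o["at"],len(Q), cv2.minAreaRect((Q[:,:2]*1000).astype(np.float32)) if len(Q) else 0, np.percentile(Q[:,2],[50,98]) if len(Q) else 0)
to(.5625,.1665,.20,-6)
E
```

```text
2.625 [0.5619 0.1673 0.1998] [ 7.428e-01  6.695e-01 -0.000e+00 -3.000e-04] [-0.38  0.48 -0.23]
846 [0.5603 0.1683 0.1097] ((560.2283325195312, 167.40512084960938), (8.906705856323242, 53.59751510620117), 84.20831298828125)
0.68 [276.9, 192.9] 950 ((560.2283325195312, 167.40512084960938), (8.906705856323242, 53.59751510620117), 84.20831298828125) [0.10961371 0.11113476]
shift [-1.6  1.2 -0.2] turn [-0.03 -0.03  0.15]
```

View pics/w1.png

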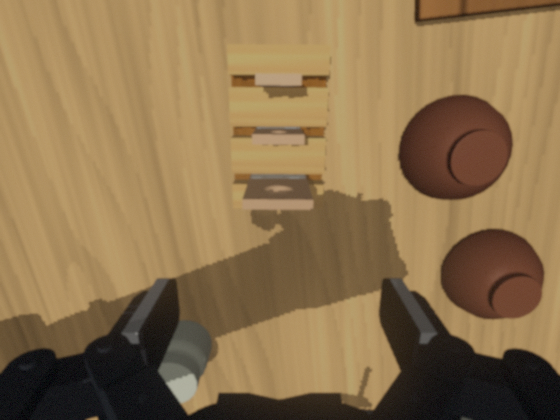

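>>> jog_arm([
  [1,[0,-1,20],[0,0,0]],
  [1,[0,-1,40],[0,0,0]],
  [1,[0,-1,60],[0,0,0]],
  [1,[0,-1,80],[0,0,0]],
  [1,[0,-1,95],[0,0,0]],
  [1,[0,-1,105],[0,0,0]],
  [1,[0,-1,113],[0,0,0]],
  [1,[0,-1,118],[0,0,0]],
  [1,[0,-1,119],[0,0,0]],
  [0.7,[0,-1,119],[0,0,0]],
  [0.5,[0,-1,119],[0,0,0]],
  [0.4,[0,-1,119],[0,0,0]],
  [0.4,[0,-1,119],[0,0,0]],
  [0.4,[0,-1,119],[0,0,0]],
  [0.4,[0,-1,119],[0,0,0]],
])

```text
t: 4.6
ee_pos: [0.5617, 0.1674, 0.0824]
tool_rot: [0.743, 0.669, 0.001, -0.0]
contact_force: [-1.8, 1.3, 8.8]
opening: 0.0476
gripper_force: 60.2
```

```bash
python3 - <<'E'
from h import *
f=grab("wrist"); save(f,"w2"); s=f["state"]; print(s["opening"],s["gripper_force"],np.round(s["contact_force"],2),np.round(s["moment"],2))
E
```

```text
0.047598401162065616 60.21594073623419 [-1.78  1.28  8.85] [ 0.1   0.69 -0.01]
```

View pics/w2.png

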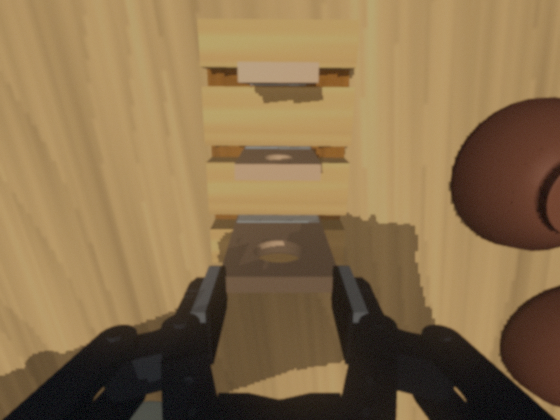

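>>> jog_arm([
  [0.4,[0,0,-2],[0,0,0]],
  [0.4,[0,0,-6],[0,0,0]],
  [0.4,[0,0,-12],[0,0,0]],
  [0.4,[0,0,-20],[0,0,0]],
  [0.4,[0,0,-30],[0,0,0]],
  [0.4,[0,0,-45],[0,0,0]],
  [0.4,[0,0,-60],[0,0,0]],
  [0.4,[0,0,-80],[0,0,0]],
  [0.4,[0,0,-100],[0,0,0]],
  [0.4,[0,0,-110],[0,0,0]],
  [0.4,[0,0,-114],[0,0,0]],
  [0.4,[0,0,-114],[0,0,0]],
])

```text
t: 6.15
ee_pos: [0.561, 0.1667, 0.1946]
tool_rot: [0.743, 0.669, -0.0, -0.0]
contact_force: [0.3, -0.3, -0.9]
opening: 0.0467
gripper_force: 61.6
```

```bash
python3 - <<'E'
from h import *
for c in ["scene","side"]:
    f=grab(c); P,u,v=pts(f); s=f["state"]
    W=P[np.all((P>[.52,.13,.11])&(P<[.61,.20,.185]),axis=1)]
    for _ in range(3):
        m=W.mean(0); n=np.linalg.svd(W-m)[2][2]; d=(W-m)@n; W=W[abs(d)<max(.003,1.5*np.std(d))]
    print(c,len(W),np.round(m,4),"n",np.round(n*np.sign(n[1]),3),np.round(np.percentile(W,[1,99],axis=0),4).tolist())
    P2=P[np.all((P>[.52,.13,.10])&(P<[.61,.20,.26]),axis=1)]
    o=optics.outline_of(c,"wide_tile")
    for q in o[:3]:
        Q,_,_=pts(f,q["pixels"]); print(q["score"],q["at"],np.round(np.percentile(Q,[2,50,98],axis=0),3).tolist())
print(np.round(s["ee_pos"],4),np.round(s["contact_force"],2),s["opening"])
f=grab("wrist"); P,u,v=pts(f)
W=P[np.all((P>[.5,.12,.18])&(P<[.63,.21,.235]),axis=1)]
o=optics.outline_of("wrist","wide_tile")
for q in o[:2]:
    Q,_,_=pts(f,q["pixels"]); Q=Q[Q[:,2]>.1]; print(q["score"],q["at"],len(Q), np.round(np.percentile(Q,[2,50,98],axis=0),4).tolist())
    n=np.linalg.svd(Q-Q.mean(0))[2][2]; print(n)
E
```

```text
scene 383 [0.5634 0.1683 0.1541] n [0.12  0.993 0.012] [[0.5363, 0.1635, 0.1224], [0.5897, 0.1728, 0.1843]]
0.68 [345.4, 285.5] [[0.451, 0.03, -0.0], [0.563, 0.168, 0.173], [0.59, 0.173, 0.223]]
side 193 [0.5618 0.1638 0.1542] n [0.114 0.993 0.012] [[0.5353, 0.159, 0.1221], [0.5894, 0.169, 0.1841]]
0.96 [214.9, 163.4] [[0.536, 0.158, 0.009], [0.564, 0.165, 0.164], [0.804, 0.496, 0.221]]
[0.5608 0.1666 0.1941] [ 1.11  0.72 -2.18] 0.04632068013376165
0.59 [276.7, 247.8] 7955 [[0.5356, 0.1634, 0.1279], [0.5604, 0.1701, 0.1924], [0.5856, 0.1739, 0.2222]]
[0.10942752 0.99354426 0.02992352]
```

```bash
python3 - <<'E'
from h import *
to(.638,-.0235,.194,-14.5)
E
```

```text
shift [-181.    96.5    0.4] turn [-0.04  0.03  8.49]
```

>>> jog_arm([
  [0.4,[-10,5,0],[0,0,0.5]],
  [0.4,[-27,14,0],[0,0,1]],
  [0.4,[-50,27,0],[0,0,2]],
  [0.4,[-75,40,0],[0,0,3]],
  [0.4,[-100,53,0],[0,0,4.5]],
  [0.4,[-125,67,0],[0,0,6]],
  [0.4,[-147,78,0],[0,0,7]],
  [0.4,[-164,87,0],[0,0,8]],
  [0.4,[-175,93,0],[0,0,8.5]],
  [0.4,[-181,96.5,0],[0,0,8.5]],
  [0.4,[-181,96.5,0],[0,0,8.5]],
  [0.4,[-181,96.5,0],[0,0,8.5]],
])

```text
t: 7.95
ee_pos: [0.6382, -0.0223, 0.1948]
tool_rot: [0.79, 0.613, 0.0, -0.0]
contact_force: [-0.5, 0.2, 0.2]
opening: 0.0469
gripper_force: 61.6
```

```bash
cat > m.py <<'E'
from h import *
import sys
tag=sys.argv[1]
s=r.state(); print(s["t"],np.round(s["ee_pos"],4),np.round(s["contact_force"],2),s["opening"])
yw=np.radians(14.5); d=np.array([np.sin(yw),np.cos(yw),0]); a=np.array([np.cos(yw),-np.sin(yw),0]); O=np.array([.5895,-.217,.19])
for c in ["scene","side"]:
    f=grab(c); P,u,v=pts(f)
    L=np.stack([(P-O)@a,(P-O)@d,P[:,2]-.19],1)*1000   # stand frame, mm
    e=(s["ee_pos"]-O)*1000; e=np.array([e@a,e@d,e[2]])
    W=L[(abs(L[:,0]-e[0])<34)&(abs(L[:,1]-e[1])<10)&(L[:,2]<-2+e[2])&(L[:,2]>-90+e[2])]
    n=np.linalg.svd(W-W.mean(0))[2][2]; print(c,"tcp",np.round(e,1),"tile mid",len(W),np.round(W.mean(0),1),np.round(np.percentile(W,[1,99],axis=0),1).tolist(),"n",np.round(n*np.sign(n[1]),3))
    A=L[(abs(L[:,0])<10)&(L[:,1]>108)&(L[:,1]<158)&(L[:,2]>-6)&(L[:,2]<20)]
    for lo in (108,122,136,143):
        B=A[(A[:,1]>lo)&(A[:,1]<lo+14)]; 
        if len(B): print("  arm",lo,len(B),np.round(np.median(B,0),1),"z",np.round(np.percentile(B[:,2],[5,95]),1))
    B=L[(abs(L[:,0])<8)&(abs(L[:,1])<10)&(L[:,2]<-20)&(L[:,2]>-160)]; print("  post",len(B),np.round(np.median(B,0),1))
    H=L[(abs(L[:,0])<22)&(abs(L[:,1]-92)<12)&(L[:,2]<-10)&(L[:,2]>-72)]; print("  hung",len(H),np.round(np.median(H,0),1))
    fl=210/np.tan(np.radians(f["vfov"])/2); X=np.array(f["R"])@(O+.12*d)+f["t"]; u0,v0=int(f["cx"]+fl*X[0]/X[2]),int(f["cy"]+fl*X[1]/X[2])
    u0=max(75,u0); v0=max(65,v0); save(f,tag+c,(u0-75,v0-65,u0+75,v0+65),4)
a_,b_=[cv2.imread(f"pics/{tag}{c}.png") for c in("scene","side")]
cv2.imwrite(f"pics/{tag}.png",cv2.resize(np.hstack([a_,b_]),(800,int(800*a_.shape[0]/(a_.shape[1]+b_.shape[1])))))
E
python3 m.py p1
```

```text
7.95 [ 0.6382 -0.0223  0.1948] [-0.54  0.19  0.19] 0.046898481483236096
scene tcp [ -1.6 200.7   4.8] tile mid 473 [  0.5 202.8 -32.2] [[-26.8, 196.5, -67.9], [27.2, 207.5, 1.6]] n [0.018 1.    0.014]
  arm 108 5 [ -1.8 118.2   1.4] z [1.  4.8]
  arm 122 13 [-1.000e-01  1.277e+02  2.300e+00] z [-0.5  5.2]
  arm 136 7 [  1.5 147.6   1. ] z [ 0.5 12.3]
  arm 143 16 [ -0.3 151.7   8. ] z [ 0.8 13.5]
  post 16 [  1.9  -0.1 -69.7]
  hung 81 [ -7.   94.1 -43.3]
side tcp [ -1.6 200.7   4.8] tile mid 305 [ -1.  199.2 -33.2] [[-27.5, 194.2, -66.4], [28.1, 206.9, 1.9]] n [0.023 1.    0.002]
  arm 108 5 [ -2.8 120.    4. ] z [-1.7  5.9]
  arm 122 6 [ -2.7 127.    2.7] z [-1.1  5.4]
  arm 136 15 [ -2.7 146.4   3.1] z [-1.8 12.5]
  arm 143 14 [ -2.8 148.4   5.5] z [-0.2 12.6]
  post 108 [ -2.3  -1.  -80.3]
  hung 172 [ -2.8  89.9 -40.9]
```

View pics/p1.png

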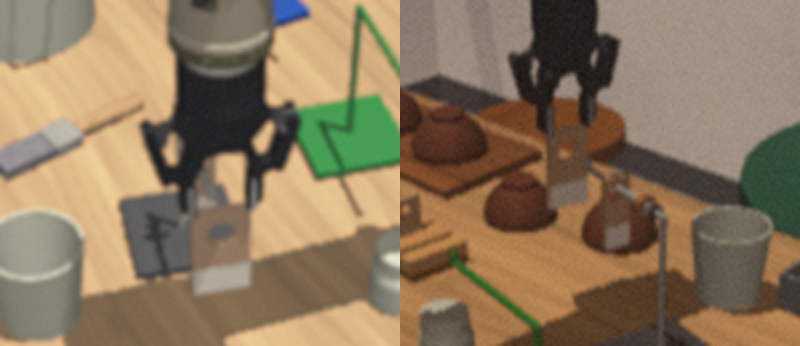

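The tile hangs upright in the gripper, its eye visible at (220,232) left and (568,155) right, and level with the arm tip. I'll close in on the tip.

>>> jog_arm([
  [0.4,[-8,0,0.5],[0,0,-0.5]],
  [0.4,[-18,0,1],[0,0,-1]],
  [0.4,[-28,0,1],[0,0,-1]],
  [0.4,[-35,0,1],[0,0,-1]],
  [0.4,[-39,0,1],[0,0,-1]],
  [0.4,[-41,0,1],[0,0,-1]],
  [0.4,[-43,0,1],[0,0,-1]],
  [0.4,[-45,0,1],[0,0,-1]],
  [0.4,[-46,0,1],[0,0,-1]],
  [0.4,[-46,0,1],[0,0,-1]],
  [0.4,[-46,0,1],[0,0,-1]],
])

```text
t: 9.43
ee_pos: [0.6267, -0.0678, 0.1938]
tool_rot: [0.785, 0.619, -0.0, -0.0]
contact_force: [-0.3, -0.4, -1.5]
opening: 0.0467
gripper_force: 61.6
```

```bash
python3 m.py p2
```

```text
9.425 [ 0.6267 -0.0678  0.1938] [-0.26 -0.41 -1.54] 0.04666474161692475
scene tcp [ -1.3 153.8   3.8] tile mid 446 [  1.5 155.8 -32.5] [[-25.0, 149.7, -68.8], [27.5, 160.5, 1.4]] n [-0.003  1.     0.005]
  arm 108 8 [ -0.2 112.2   2.1] z [-0.8  5.2]
  arm 136 2 [ -0.3 145.3   4.5] z [1.4 7.6]
  arm 143 23 [ -0.3 152.6   6.2] z [-2.8 18.2]
  post 12 [   3.    -0.2 -133.8]
  hung 39 [ -7.2  94.4 -46.8]
side tcp [ -1.3 153.8   3.8] tile mid 260 [ -5.3 152.2 -33.1] [[-27.0, 146.8, -67.8], [26.0, 160.1, 1.4]] n [ 0.002  1.    -0.02 ]
  arm 108 3 [ -2.3 121.6   1.5] z [-3.   5.9]
  arm 122 7 [ -4.1 129.3   2.3] z [-0.2  3.8]
  arm 136 16 [ -2.7 146.    4.8] z [-2.  14.2]
  arm 143 15 [ -3.2 148.8   6.6] z [ 0.7 16.5]
  post 108 [ -2.   -1.2 -79.9]
  hung 173 [ -2.6  89.8 -42.8]
```

View pics/p2.png

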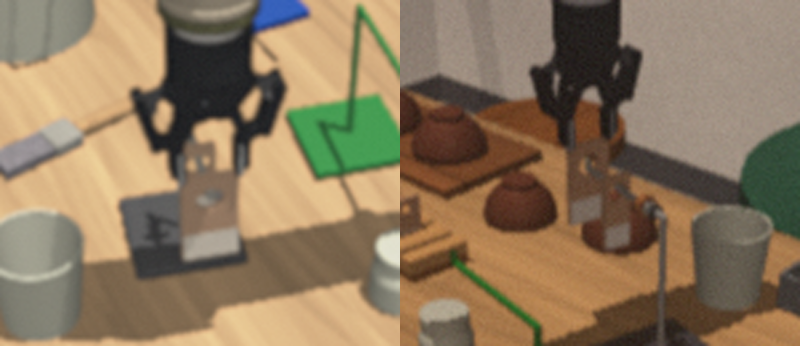

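The tip shows inside the eye at (208,198) left and (590,160) right, with no contact force. I'll go on through the eye to about 128 mm out.

>>> jog_arm([
  [0.4,[-2,0,0],[0,0,0]],
  [0.4,[-4,0,0],[0,0,0]],
  [0.4,[-6,0,0],[0,0,0]],
  [0.4,[-8,0,0],[0,0,0]],
  [0.4,[-11,0,0],[0,0,0]],
  [0.4,[-14,0,0],[0,0,0]],
  [0.4,[-18,0,0],[0,0,0]],
  [0.4,[-22,0,0],[0,0,0]],
  [0.4,[-25,0,0],[0,0,0]],
  [0.4,[-26,0,0],[0,0,0]],
  [0.4,[-26,0,0],[0,0,0]],
  [0.4,[-26,0,0],[0,0,0]],
])

```text
t: 11.02
ee_pos: [0.6207, -0.0929, 0.1938]
tool_rot: [0.785, 0.619, -0.0, -0.0]
contact_force: [0.4, 0.0, -0.9]
opening: 0.0467
gripper_force: 61.6
```

>>> jog_arm([
  [0.4,[0,0,2],[0,0,0]],
  [0.4,[0,0,5],[0,0,0]],
  [0.4,[0,0,8],[0,0,0]],
  [0.4,[0,0,10],[0,0,0]],
  [0.4,[0,0,11],[0,0,0]],
  [0.4,[0,0,11.5],[0,0,0]],
  [0.4,[0,0,11.5],[0,0,0]],
  [0.4,[0,0,11.5],[0,0,0]],
])

```text
t: 12.02
ee_pos: [0.6207, -0.0932, 0.1825]
tool_rot: [0.785, 0.619, 0.0, 0.0]
contact_force: [0.2, 0.5, -1.6]
opening: 0.047
gripper_force: 61.6
```

```bash
python3 m.py p3
```

```text
12.025 [ 0.6207 -0.0932  0.1825] [ 0.15  0.49 -1.63] 0.04704669495130762
scene tcp [ -0.8 127.6  -7.5] tile mid 426 [  1.4 129.9 -45.1] [[-25.8, 123.9, -80.0], [27.9, 134.9, -10.9]] n [0.006 1.    0.006]
  arm 108 2 [  0.9 121.7  17.2] z [16.9 17.4]
  arm 122 49 [  0.4 130.1  11.6] z [ 1.5 19.5]
  arm 136 7 [  1.1 146.2   1.2] z [-2.8 11.3]
  arm 143 16 [ -0.4 151.9   8.7] z [-1.9 12.9]
  post 8 [ -2.3   2.5 -51.6]
  hung 26 [ -1.5  94.3 -37.1]
side tcp [ -0.8 127.6  -7.5] tile mid 190 [-11.8 125.9 -44.3] [[-26.9, 121.1, -79.1], [23.9, 134.2, -12.5]] n [ 0.027  1.    -0.012]
  arm 108 4 [ -3.9 119.1   1.4] z [-1.4  5.4]
  arm 122 31 [ -1.6 126.3  11.4] z [ 1.6 19.2]
  arm 143 1 [  2.2 151.5  10.8] z [10.8 10.8]
  post 108 [ -2.5  -1.6 -78.8]
  hung 173 [ -3.3  89.4 -41.5]
```

View pics/p3.png

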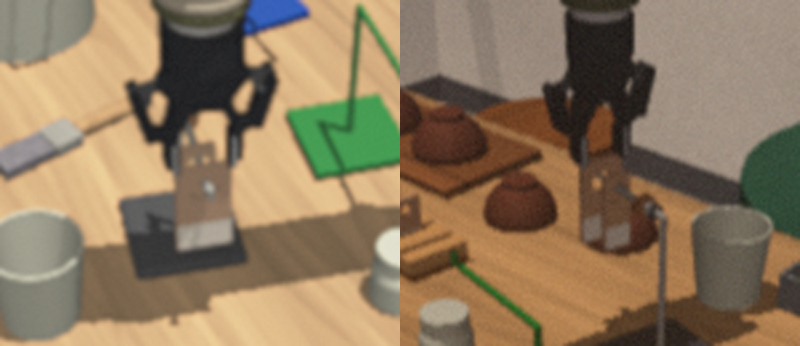

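The wide tile is threaded behind the upturned tip at (205,190), and the small tile hangs behind it. Now I'll slide it back gently.

>>> jog_arm([
  [0.4,[-2,-0.2,0],[0,0,0]],
  [0.4,[-5,-0.4,0],[0,0,0]],
  [0.4,[-9,-0.6,0],[0,0,0]],
  [0.4,[-13,-0.8,0],[0,0,0]],
  [0.4,[-17,-1,0],[0,0,0]],
  [0.4,[-20,-1,0],[0,0,0]],
  [0.4,[-22,-1,0],[0,0,0]],
  [0.4,[-23,-1,0],[0,0,0]],
  [0.4,[-24,-1.1,0],[0,0,0]],
  [0.4,[-25,-1.1,0],[0,0,0]],
  [0.4,[-26,-1.1,0],[0,0,0]],
  [0.4,[-27,-1.1,0],[0,0,0]],
  [0.4,[-28,-1.2,0],[0,0,0]],
  [0.4,[-29,-1.2,0],[0,0,0]],
  [0.4,[-30,-1.2,0],[0,0,0]],
  [0.4,[-31,-1.2,0],[0,0,0]],
  [0.4,[-32,-1.2,0],[0,0,0]],
  [0.4,[-33,-1.3,0],[0,0,0]],
  [0.4,[-34,-1.3,0],[0,0,0]],
  [0.4,[-36,-1.3,0],[0,0,0]],
])

```text
t: 14.62
ee_pos: [0.6109, -0.1279, 0.1824]
tool_rot: [0.785, 0.619, -0.0, -0.0]
contact_force: [0.5, 1.4, 0.2]
opening: 0.0467
gripper_force: 61.9
```

>>> jog_arm([
  [0.4,[-1,0,0],[0,0,0]],
  [0.4,[-2.5,0,0],[0,0,0]],
  [0.4,[-4,-0.1,0],[0,0,0]],
  [0.4,[-6,-0.1,0],[0,0,0]],
  [0.4,[-8,-0.1,0],[0,0,0]],
  [0.4,[-10,-0.2,0],[0,0,0]],
  [0.4,[-12,-0.2,0],[0,0,0]],
  [0.4,[-14,-0.2,0],[0,0,0]],
  [0.4,[-16,-0.3,0],[0,0,0]],
  [0.4,[-18,-0.3,0],[0,0,0]],
  [0.4,[-20,-0.3,0],[0,0,0]],
  [0.4,[-21.5,-0.4,0],[0,0,0]],
  [0.4,[-22.5,-0.4,0],[0,0,0]],
  [0.4,[-22.5,-0.4,0],[0,0,0]],
])

```text
t: 16.38
ee_pos: [0.6052, -0.1498, 0.1824]
tool_rot: [0.785, 0.619, -0.0, 0.0]
contact_force: [0.7, 0.5, -1.2]
opening: 0.0468
gripper_force: 61.6
```

```bash
cat > m2.py <<'E'
from h import *
yw=np.radians(14.5); d=np.array([np.sin(yw),np.cos(yw),0]); a=np.array([np.cos(yw),-np.sin(yw),0]); O=np.array([.5895,-.217,.19])
s=r.state(); e=(s["ee_pos"]-O)*1000; print("tcp",np.round([e@a,e@d,e[2]],1),"F",np.round(s["contact_force"],2))
for c in ["side","scene"]:
    f=grab(c); P,u,v=pts(f)
    L=np.stack([(P-O)@a,(P-O)@d,P[:,2]-.19],1)*1000
    C=L[(abs(L[:,0])<15)&(L[:,1]>12)&(L[:,1]<58)&(L[:,2]>-16)&(L[:,2]<16)&((np.hypot(L[:,0],L[:,2])>7))]
    H=L[(abs(L[:,0])<19)&(L[:,1]>30)&(L[:,1]<e@d-4)&(L[:,2]>-70)&(L[:,2]<-15)]
    print(c,"cork hist",np.histogram(C[:,1],bins=np.arange(12,60,3))[0],"hung y",len(H),np.round(np.median(H,0) if len(H) else 0,1))
print(np.round(np.mean([ (optics.grab_frame("side"),r.state()["contact_force"])[1] for _ in range(4)],0),2))
E
python3 m2.py
```

```text
tcp [-1.6 69.  -7.6] F [ 0.65  0.55 -1.16]
side cork hist [ 5  4  3  3  5  9 16  4  5  7  0  0  0  0  2] hung y 154 [ -3.8  59.4 -45.3]
scene cork hist [ 4  3  2  1  3  7  6  8 12  7  0  0  0  0  5] hung y 11 [  1.2  60.5 -18.1]
[-0.04  0.52 -1.02]
```

>>> jog_arm([
  [0.4,[-1.5,0,0],[0,0,0]],
  [0.4,[-3,-0.1,0],[0,0,0]],
  [0.4,[-5,-0.1,0],[0,0,0]],
  [0.4,[-7,-0.1,0],[0,0,0]],
  [0.4,[-9,-0.2,0],[0,0,0]],
  [0.4,[-10,-0.2,0],[0,0,0]],
  [0.4,[-11,-0.2,0],[0,0,0]],
  [0.4,[-12,-0.2,0],[0,0,0]],
])

```text
t: 17.68
ee_pos: [0.6023, -0.1613, 0.1824]
tool_rot: [0.785, 0.619, -0.0, -0.0]
contact_force: [-0.1, -0.3, -0.4]
opening: 0.0467
gripper_force: 61.9
```

```bash
cat > fr.py <<'E'
from h import *
d=np.array([.2504,.9681,0]); O=np.array([.5895,-.217,.19]); A=[]
for _ in range(6): optics.grab_frame("side"); s=r.state(); A.append(np.r_[(s["ee_pos"]-O)@d*1000,s["contact_force"]@d,s["contact_force"][2]])
print(round(s["t"],2),"y, F along arm, Fz",np.round(np.mean(A,0),2),"sd",np.round(np.std(A,0),2))
E
python3 fr.py
```

```text
17.98 y, F along arm, Fz [57.03 -0.08 -0.26] sd [0.06 0.53 0.75]
```

>>> jog_arm([
  [0.4,[-0.7,0,0],[0,0,0]],
  [0.4,[-1.4,0,0],[0,0,0]],
  [0.4,[-2,0,0],[0,0,0]],
  [0.4,[-2,0,0],[0,0,0]],
])

```text
t: 18.48
ee_pos: [0.6018, -0.1634, 0.1824]
tool_rot: [0.785, 0.619, -0.0, 0.0]
contact_force: [0.7, 0.4, -0.1]
opening: 0.0467
gripper_force: 61.7
```

```bash
python3 fr.py
```

```text
18.77 y, F along arm, Fz [55.05  0.27 -0.82] sd [0.03 0.28 0.71]
```

>>> jog_arm([
  [0.4,[-0.7,0,0],[0,0,0]],
  [0.4,[-1.4,0,0],[0,0,0]],
  [0.4,[-1.5,0,0],[0,0,0]],
  [0.4,[-1.5,0,0],[0,0,0]],
])

```text
t: 19.27
ee_pos: [0.6014, -0.1648, 0.1824]
tool_rot: [0.785, 0.619, -0.0, -0.0]
contact_force: [-0.4, -0.1, -1.4]
opening: 0.047
gripper_force: 61.6
```

```bash
python3 fr.py
```

```text
19.57 y, F along arm, Fz [ 5.359e+01 -1.000e-02 -8.500e-01] sd [0.02 0.34 0.33]
```

>>> jog_arm([
  [0.4,[-0.7,0,0],[0,0,0]],
  [0.4,[-1.4,0,0],[0,0,0]],
  [0.4,[-1.5,0,0],[0,0,0]],
  [0.4,[-1.5,0,0],[0,0,0]],
])

```text
t: 20.08
ee_pos: [0.6011, -0.1662, 0.1824]
tool_rot: [0.785, 0.619, -0.0, 0.0]
contact_force: [-0.8, 0.5, -0.4]
opening: 0.0463
gripper_force: 61.6
```

```bash
python3 fr.py; python3 m2.py
```

```text
20.38 y, F along arm, Fz [52.1   0.28 -0.65] sd [0.03 0.34 0.36]
tcp [-1.5 52.1 -7.6] F [-0.03 -0.06 -1.  ]
side cork hist [ 3  6  3  2  4 14 14  4  8  9 15  7  7  1  0] hung y 162 [ -2.8  42.8 -43.1]
scene cork hist [ 2  5  0  3  2  3  4  6  2  2  0  3  4 25 16] hung y 11 [  3.6  44.4 -18.8]
[ 0.4   0.51 -0.43]
```

>>> jog_arm([
  [0.4,[-0.7,0,0],[0,0,0]],
  [0.4,[-1.2,0,0],[0,0,0]],
  [0.4,[-1.2,0,0],[0,0,0]],
])

```text
t: 21.05
ee_pos: [0.6008, -0.1674, 0.1824]
tool_rot: [0.785, 0.619, -0.0, 0.0]
contact_force: [0.2, 0.5, -0.7]
opening: 0.0467
gripper_force: 61.6
```

```bash
python3 fr.py
```

```text
21.35 y, F along arm, Fz [50.89  0.29 -0.58] sd [0.02 0.45 0.34]
```

>>> jog_arm([
  [0.4,[-0.6,0,0],[0,0,0]],
  [0.4,[-1,0,0],[0,0,0]],
  [0.4,[-1,0,0],[0,0,0]],
])

```text
t: 21.72
ee_pos: [0.6007, -0.1681, 0.1824]
tool_rot: [0.785, 0.619, 0.0, -0.0]
contact_force: [-0.5, 2.5, -1.1]
opening: 0.0466
gripper_force: 61.9
```

```bash
python3 fr.py
```

```text
22.02 y, F along arm, Fz [50.11  1.73  0.06] sd [0.05 0.29 0.4 ]
```

>>> jog_arm([
  [0.4,[-0.6,0,0],[0,0,0]],
  [0.4,[-1,0,0],[0,0,0]],
  [0.4,[-1,0,0],[0,0,0]],
])

```text
t: 22.4
ee_pos: [0.6005, -0.169, 0.1824]
tool_rot: [0.785, 0.619, 0.0, -0.0]
contact_force: [-0.1, 2.3, 1.7]
opening: 0.0468
gripper_force: 62.4
```

```bash
python3 fr.py
```

```text
22.7 y, F along arm, Fz [49.17  2.96  1.02] sd [0.05 0.53 0.5 ]
```

>>> jog_arm([
  [0.4,[-0.6,0,0],[0,0,0]],
  [0.4,[-1,0,0],[0,0,0]],
  [0.4,[-1,0,0],[0,0,0]],
])

```text
t: 23.08
ee_pos: [0.6003, -0.17, 0.1825]
tool_rot: [0.785, 0.619, 0.0, -0.0]
contact_force: [-0.2, 4.5, 1.6]
opening: 0.0471
gripper_force: 62.9
```

```bash
python3 fr.py; python3 m.py p4; python3 m2.py
```

```text
23.38 y, F along arm, Fz [48.17  4.76  2.16] sd [0.05 0.35 0.67]
23.375 [ 0.6002 -0.1701  0.1824] [0.27 5.32 1.31] 0.04683385285228552
scene tcp [-1.4 48.1 -7.6] tile mid 324 [  2.7  54.  -40.7] [[-26.7, 41.6, -79.3], [27.0, 57.9, -9.9]] n [0.002 0.997 0.083]
  arm 108 11 [  0.8 114.4   3.8] z [0.7 6. ]
  arm 122 13 [ -0.9 128.7   2.8] z [0.7 6. ]
  arm 136 6 [  0.5 142.5   3. ] z [-1.   9.6]
  arm 143 16 [ -0.4 150.7   7.1] z [-1.4 14.6]
  post 26 [   0.5    1.6 -143.1]
  hung 0 [nan nan nan]
side tcp [-1.4 48.1 -7.6] tile mid 258 [ -8.8  45.  -45.8] [[-28.7, 38.2, -78.5], [26.5, 56.1, -11.2]] n [0.249 0.968 0.036]
  arm 108 8 [ -2.5 118.2   1.3] z [-1.5  4.4]
  arm 122 7 [ -3.  126.9   3.3] z [-2.  5.]
  arm 136 14 [ -2.  146.    3.2] z [ 0.2 10.6]
  arm 143 14 [ -2.7 148.8   6.2] z [ 0.5 11.9]
  post 108 [ -2.   -1.1 -79.9]
  hung 0 [nan nan nan]
tcp [-1.4 48.1 -7.5] F [1.09 4.96 1.64]
side cork hist [ 3  5  2  2  5 17 11  4 13 16  5  6  1  0  0] hung y 156 [ -1.8  39.2 -44.4]
scene cork hist [ 1  7  1  3  4  4  3  4  3  0  4  7 21 23  9] hung y 9 [  2.7  38.4 -19.3]
[0.47 5.01 1.72]
  return _methods._mean(a, axis=axis, dtype=dtype,
  ret = um.true_divide(
```

>>> jog_arm([
  [0.4,[-0.3,0,0],[0,0,0]],
  [0.4,[-0.3,0,0],[0,0,0]],
  [0.4,[-0.3,0,0],[0,0,0]],
  [0.4,[-0.3,0,0],[0,0,0]],
])

```text
t: 24.28
ee_pos: [0.6002, -0.1703, 0.1825]
tool_rot: [0.785, 0.619, 0.0, -0.0]
contact_force: [0.5, 4.6, 2.4]
opening: 0.047
gripper_force: 63.1
```

```bash
python3 fr.py
```

```text
24.57 y, F along arm, Fz [47.93  5.32  2.26] sd [0.01 0.36 0.62]
```

>>> jog_arm([
  [0.4,[0.5,0,0],[0,0,0]],
  [0.4,[1,0,0],[0,0,0]],
  [0.4,[1.5,0,0],[0,0,0]],
  [0.4,[2,0,0],[0,0,0]],
  [0.4,[2.4,0,0],[0,0,0]],
  [0.4,[2.4,0,0],[0,0,0]],
])

```text
t: 25.32
ee_pos: [0.6005, -0.1686, 0.1822]
tool_rot: [0.786, 0.619, -0.0, 0.0]
contact_force: [1.2, 1.1, -0.0]
opening: 0.0466
gripper_force: 61.9
```

```bash
python3 fr.py; python3 m.py p5 2>/dev/null| grep tcp
```

```text
25.62 y, F along arm, Fz [49.74  1.09 -0.77] sd [0.06 0.6  0.38]
scene tcp [-1.5 49.8 -7.7] tile mid 363 [  2.4  53.1 -44. ] [[-26.5, 43.4, -79.9], [27.2, 58.1, -10.6]] n [0.002 0.999 0.043]
side tcp [-1.5 49.8 -7.7] tile mid 220 [ -8.6  46.1 -47. ] [[-27.6, 40.0, -78.1], [27.5, 57.7, -11.1]] n [0.125 0.992 0.023]
```

View pics/p5.png

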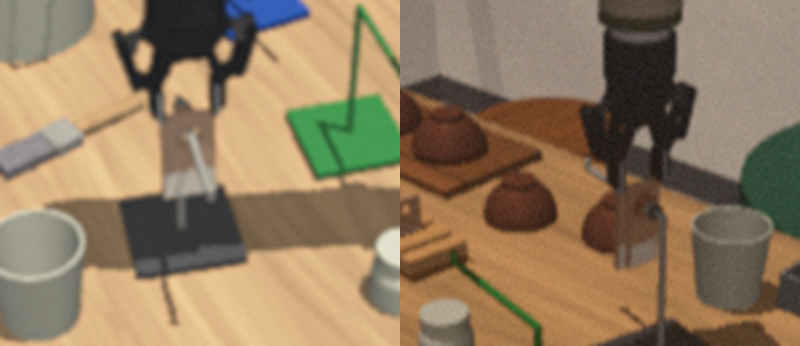

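The tiles are together at (188,150) left and (640,225) right, with the cork just behind. The spring pushed back with about 5.2 N (roughly 2.6 mm). Now I'll unload it, then lower the tile onto the arm.

>>> jog_arm([
  [0.4,[0.5,0,0.4],[0,0,0]],
  [0.4,[0.6,0,0.8],[0,0,0]],
  [0.4,[0.6,0,1.2],[0,0,0]],
  [0.4,[0.6,0,1.5],[0,0,0]],
  [0.4,[0.6,0,1.5],[0,0,0]],
])

```text
t: 26.35
ee_pos: [0.6007, -0.1677, 0.1808]
tool_rot: [0.785, 0.619, -0.0, -0.0]
contact_force: [0.6, 0.2, -1.7]
opening: 0.0464
gripper_force: 61.7
```

```bash
python3 fr.py
```

```text
26.65 y, F along arm, Fz [50.59  0.23 -0.64] sd [0.01 0.34 0.24]
```

>>> jog_arm([
  [0.4,[0,0,0.3],[0,0,0]],
  [0.4,[0,0,0.5],[0,0,0]],
  [0.4,[0,0,0.5],[0,0,0]],
])

```text
t: 27.02
ee_pos: [0.6008, -0.1676, 0.1805]
tool_rot: [0.785, 0.619, 0.0, 0.0]
contact_force: [0.2, -0.7, -0.0]
opening: 0.0471
gripper_force: 62.5
```

```bash
python3 fr.py
```

```text
27.32 y, F along arm, Fz [50.63  0.08  1.03] sd [0.01 0.4  0.48]
```

>>> jog_arm([
  [0.48,[0,0,0],[0,0,0]],
  [0.53,[0,0,0],[0,0,0]],
  [0.56,[0,0,0],[0,0,0]],
  [0.59,[0,0,0],[0,0,0]],
  [0.62,[0,0,0],[0,0,0]],
  [0.66,[0,0,0],[0,0,0]],
  [0.72,[0,0,0],[0,0,0]],
  [0.8,[0,0,0],[0,0,0]],
  [0.9,[0,0,0],[0,0,0]],
  [0.95,[0,0,0],[0,0,0]],
  [0.95,[0,0,0],[0,0,0]],
])

```text
t: 28.7
ee_pos: [0.6008, -0.1676, 0.1804]
tool_rot: [0.785, 0.619, -0.0, -0.0]
contact_force: [-0.5, -0.8, -0.2]
opening: 0.081
gripper_force: 0.0
```

```bash
python3 fr.py; python3 m.py p6 2>/dev/null| grep tcp
```

```text
29.0 y, F along arm, Fz [ 5.062e+01 -3.000e-02  1.900e-01] sd [0.01 0.54 0.25]
scene tcp [-1.5 50.6 -9.6] tile mid 355 [  1.9  52.7 -45.1] [[-27.1, 42.9, -81.6], [26.2, 59.0, -12.8]] n [0.005 1.    0.03 ]
side tcp [-1.5 50.6 -9.6] tile mid 205 [-11.8  46.5 -46.4] [[-29.3, 40.7, -80.8], [26.7, 57.6, -13.4]] n [0.133 0.991 0.02 ]
```

View pics/p6.png

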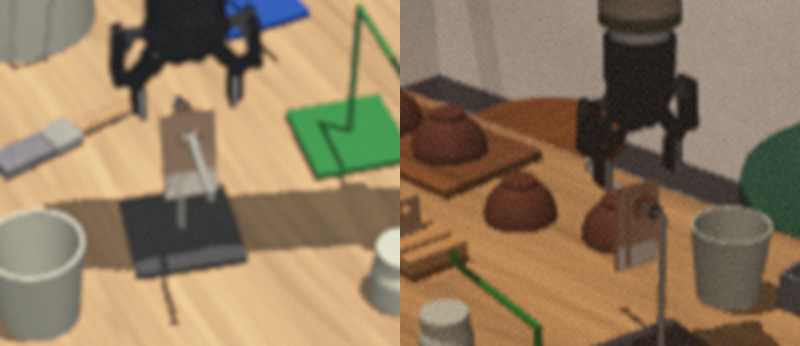

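The fingers at (140,100) and (235,95) are open, clear of the tile (163–215), and both tiles hang together. I'll retreat straight up.

>>> jog_arm([
  [0.95,[0,0,-3],[0,0,0]],
  [0.95,[0,0,-8],[0,0,0]],
  [0.95,[0,0,-16],[0,0,0]],
  [0.95,[0,0,-26],[0,0,0]],
  [0.95,[0,0,-40],[0,0,0]],
  [0.95,[0,0,-60],[0,0,0]],
  [0.95,[0,0,-80],[0,0,0]],
  [0.95,[0,0,-95],[0,0,0]],
  [0.95,[0,0,-100],[0,0,0]],
  [0.95,[0,0,-100],[0,0,0]],
  [0.95,[0,0,-100],[0,0,0]],
  [0.95,[0,0,-100],[0,0,0]],
])

```text
t: 30.6
ee_pos: [0.6005, -0.1675, 0.2797]
tool_rot: [0.785, 0.619, -0.0, -0.0]
contact_force: [-0.3, 0.3, -0.3]
opening: 0.0813
gripper_force: 0.0
```

```bash
python3 - <<'E'
from h import *
d=np.array([.2504,.9681,0]); a=np.array([.9681,-.2504,0]); O=np.array([.5895,-.217,.19])
for c in ["scene","side"]:
    f=grab(c); P,u,v=pts(f); L=np.stack([(P-O)@a,(P-O)@d,P[:,2]-.19],1)*1000
    for nm,lo,hi in (("wide",44,66),("all",30,66)):
        for z0,z1 in ((0,20),(-30,-10),(-60,-40),(-82,-65)):
            B=L[(abs(L[:,0])<30)&(L[:,1]>lo)&(L[:,1]<hi)&(L[:,2]>z0)&(L[:,2]<z1)]
            if len(B)>3: print(c,nm,z0,len(B),np.round(np.percentile(B[:,1],[5,50,95]),1),"x",np.round(np.percentile(B[:,0],[3,97]),1))
    fl=210/np.tan(np.radians(f["vfov"])/2); X=np.array(f["R"])@(O+.05*d)+f["t"]; u0,v0=int(f["cx"]+fl*X[0]/X[2]),int(f["cy"]+fl*X[1]/X[2])
    save(f,"q"+c,(u0-40,v0-45,u0+40,v0+55),5)
A=[cv2.imread(f"pics/q{c}.png") for c in ("scene","side")]; cv2.imwrite("pics/q.png",np.hstack(A))
E
```

```text
scene wide 0 149 [46.5 52.7 57. ] x [-26.1  26.3]
scene wide -30 104 [45.1 52.1 56.2] x [-25.9  26.2]
scene wide -60 97 [49.2 52.8 57.3] x [-26.2  25. ]
scene wide -82 74 [49.4 53.2 56.1] x [-26.2  25.1]
scene all 0 169 [36.9 52.1 56.8] x [-25.8  26.2]
scene all -30 111 [42.9 51.9 56.2] x [-25.8  25.9]
scene all -60 97 [49.2 52.8 57.3] x [-26.2  25. ]
scene all -82 74 [49.4 53.2 56.1] x [-26.2  25.1]
side wide 0 74 [45.6 49.  55.6] x [-26.3  25.8]
side wide -30 37 [45.1 48.3 56.2] x [-28.7   0.1]
side wide -60 37 [45.1 48.5 55. ] x [-28.8  26. ]
side wide -82 32 [45.5 48.5 54. ] x [-29.7  17.3]
side all 0 125 [32.6 46.3 54.4] x [-26.   24.8]
side all -30 79 [38.7 43.4 54. ] x [-28.   12.5]
side all -60 100 [37.5 41.5 52.1] x [-28.2  25.4]
side all -82 61 [37.8 45.1 52.6] x [-29.6  17. ]
```

View pics/q.png

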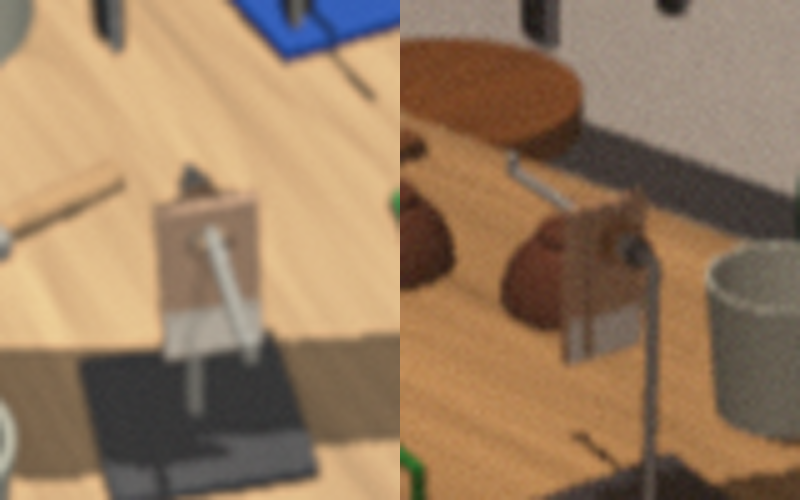

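Both tiles hang upright and flush against the cork, at (210,270) left and (600,285) right, and the gripper is clear. I'm handing in.

```bash
python3 -c "
from h import *
print(r.job_done())"
```

```text
the job is handed in; nothing more can be done
None
```

The wide tile now hangs in front of the small one, flat against it at the cork stop; I pressed the pair about 2.6 mm into the spring (about 5 N felt), released, drew the gripper clear, and handed the job in at about 31 s; no verdict was shown.

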